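Scrape used clipper guards off a bench scoop into their soaking tub

ROBOT

A 6-joint arm with a two-finger parallel gripper is mounted at the origin on a cart in front of the work surface, level with it; the furniture and walls round the work are solid. World frame = base frame: x ahead of the robot, y to its left, z up, the work surface at z = 0. Lengths are in m, angles in rad, forces in N, time in s.
With the tool pointing down it reaches from about 0.375 to 0.9 m from the base axis. Payload 3.1 kg.
Tool frame: the origin (TCP) lies at the very end of the fingers, on their centre line; the grasp point (between the pads) lies 19 mm behind it (grip_depth is the distance from the TCP to the grasp point, in m); z points along the fingers, y is the line along which they close (so a half turn about z gives the same grasp; the last joint's range is limited). The gripper opens to 85 mm and grips with 20 to 120 N. Pads are 22 mm wide; open, the fingers measure 114 mm over their backs; the gripper's body (76 mm by 85 mm) begins 54 mm behind the grasp point. The pads swing forward as they close: fully open they stand 13 mm farther back than shut.
Start: joints at [1.131, 0.527, 1.433, -0, 1.181, -0.178], TCP at [0.162, 0.604, 0.231] pointing down, gripper open.
Joint ranges: [-3.08, 3.08], [-0.75, 2.2], [0.22, 2.44], [-1.43, 4.57], [0, 2.65], [-2.85, 2.85]. Speed limits (rad/s): [2.79, 2.79, 3.14, 3.14, 3.14, 3.14].

INTERFACE

Orientations are given as a unit quaternion [x, y, z, w].
In Python, from station import * gives the robot as it stands.
- The arm moves only by the tool apply_moves, never from a script. Its argument "plan" is a list of rows, each a list of 7 numbers: the shift along the tool's x, y, z in m, then the turn, a rotation vector about the tool's x, y, z in rad, then the gripper command: -1 is fully open, 1 is shut, values between are in proportion. In form: [[dx, dy, dz, wx, wy, wz, jaw], ...]. A call has 1 to 8 rows; each row shifts and turns the commanded pose from where the row before left it, along the tool's axes as they then stand; what a row does not reach is not made up. A row lasts 1/8 s, in which the tool goes at most 62.5 mm and 10.7 degrees, less where a joint would pass 70% of its speed; a pose out of reach is approached as far as the arm can. A call is refused whole if a number of a shift passes 0.0625 or a number of a turn 0.188, either way. A call with a gripper value outside its range is refused whole. The fingers move at their own pace and stop on an object; "force" is the grip in N (left out, the last holds). Time passes only in rows, so rows that do not move let the fingers close. It gives the time, the measured TCP pose, the force, the opening and the grip force at its end, in the units of the state.
- sense(): the state, without advancing time (a new reading comes with each control period).
- snapshot(name): name is "side" or "top" or "wrist"; returns the picture (400x640x3 uint8, red, green, blue); there is no depth.
- calibration(name): a dict with "camera_matrix" (3x3 intrinsics, pixels), "R" (3x3) and "t" (3): a world point X has camera coordinates R X + t; the wrist camera has in their place "mount" (4x4, takes a point from camera to tool coordinates, whose origin is the TCP and whose axes are the flange's). Camera axes: x right, y down, z forward; pixel columns grow to the right and rows downward; lengths in m; the calibration is good to about 2 mm. A picture is of the moment at which its call begins: read the wrist's pose just before it. calibration takes no time and is no camera call.
- sign_off(): hands the job in; it is judged then, once.
The state is a dict: "t": time; "q": joint angles; "qd": joint speeds; "tau": joint torques, N m; "tcp_pos": TCP position; "tool_rot": TCP orientation; "force": force on the tool from outside, world axes, zero at the start; "ft_torque": the same for the moment, N m; "finger_gap": opening from 0.0 (shut) to 1.0 (fully open); "gripper_force": force on a finger pad.
Only numpy, scipy, OpenCV 4.12 (cv2) and the standard library are available. Lean on these libraries where they do the work, as an engineer would, in place of code of your own. Each camera call takes 0.05 s, during which the arm holds its last target. There are 200 camera calls.

TASK

The three used black clipper guards on the small steel scoop belong in the teal tub that already has a black guard in it, not in the one with the steel clip: carry the scoop there without spilling, rest its front lip on that tub's rim and, keeping it pressed on the rim, tip the scoop until all three guards have slid off into the tub. Then lay the empty scoop flat on the desk again where it was. Do not handle the guards with the fingers, shove the tubs or knock the bottles and pots about.

Things in the scene. Friction and masses are not known exactly. Their poses are not given: they have to be found in the camera images.
- scoop: Small steel hand shovel: flat blade 110 (x) x 102 (y) x 2 mm, cheeks and back wall up to 26 mm high, open front lip, black handle behind; 0.19 kg, balanced 30 mm behind the origin. Origin: centre of the blade's underside, flat on the desk; +x to the lip (x = 55 mm), z up. Three guards lie loose on it; they slide once it is tipped lip-down by 21 to 32 degrees.
- scoop_handle (a point): Grip point: centre of the black handle, 99 mm behind the scoop's origin, 32 mm above the desk. The handle is a bar 20 mm wide (scoop's y: pinch across it) and 16 mm thick, rising 12 degrees away from the blade; it runs from 33 mm ahead of this point (back wall) to 73 mm behind it. Axes as scoop.
- scoop_lip (a point): Middle of the front lip's lower edge, 55 mm ahead of the scoop's origin. Axes as scoop.
- tub_left: Loose teal plastic soaking tub, dry, 350 g, outside 150 (x) x 115 (y) mm; upright walls 3 mm thick, floor 3 mm; inside 144 x 109 mm. A round bead 7 mm thick runs along the top of the walls, its top 64 mm above the underside. Origin: centre of the underside, z up. Long walls at y = +-56 mm, one on the robot's side; small lugs at the short ends reach x = +-87 mm. The tub on the left (larger y).
- tub_right: Loose teal plastic soaking tub, dry, 350 g, outside 150 (x) x 115 (y) mm; upright walls 3 mm thick, floor 3 mm; inside 144 x 109 mm. A round bead 7 mm thick runs along the top of the walls, its top 64 mm above the underside. Origin: centre of the underside, z up. Long walls at y = +-56 mm, one on the robot's side; small lugs at the short ends reach x = +-87 mm. The tub on the right (smaller y).
- soaking_guard_mid (a point): Black clipper guard that already lies in one of the two tubs (either one): it marks the tub for guards. 35 x 46 mm, 14 mm high, 12 g. The point is its centre, 7 mm above its underside.
- soaking_clip_mid (a point): Steel sectioning clip, 92 x 12 mm, 11 mm high, lying in the other tub. The point is its centre, half-way up.
- guard_a_mid (a point): Black clipper guard (small comb) at the back of the blade, right half (-y of the scoop) at the start. 35 x 46 mm, 14 mm high, 12 g. The point is its centre, 7 mm above its underside.
- guard_b_mid (a point): Black clipper guard at the back of the blade, left half (+y of the scoop) at the start. 35 x 46 mm, 14 mm high, 12 g. The point is its centre, 7 mm above its underside.
- guard_c_mid (a point): Black clipper guard in the front half of the blade at the start. 35 x 46 mm, 14 mm high, 12 g. The point is its centre, 7 mm above its underside.
- pomade_b: Bystander: round white and red pot, 68 mm across, 43 mm high, to the right of the scoop; origin under its centre.
- green_can: Bystander: green can with white cap, 53 mm across, 208 mm high, behind the left tub; origin under its centre.
- spray_bottle: Bystander: clear spray bottle with black head, 92x71x204 mm, behind the tubs; origin under its centre.
Mind the look-alikes: they are no part of the job. What is shaped like the part that bears soaking_guard_mid but brown or red is not meant.

How it is judged:
On the way, in this order (a step that is already met when the one before it is completed fails the run):
1. guards still on it, the scoop, tipped 15 degrees or more, presses (over 0.3 N) on the tub that holds the soaking guard, its lip over 35 mm above that tub's underside (((horizontal distance between soaking_guard_mid and tub_left below 0.08 m and contact force between scoop and tub_left above 0.3 N and angle between scoop's own z axis and vertical above 0.26 rad and z of scoop_lip in the frame of tub_left above 0.035 m and ((x of guard_a_mid in the frame of scoop between -0.06 and 0.055 m and z of guard_a_mid in the frame of scoop between 0 and 0.03 m) or (x of guard_b_mid in the frame of scoop between -0.06 and 0.055 m and z of guard_b_mid in the frame of scoop between 0 and 0.03 m) or (x of guard_c_mid in the frame of scoop between -0.06 and 0.055 m and z of guard_c_mid in the frame of scoop between 0 and 0.03 m))) or (horizontal distance between soaking_guard_mid and tub_right below 0.08 m and contact force between scoop and tub_right above 0.3 N and angle between scoop's own z axis and vertical above 0.26 rad and z of scoop_lip in the frame of tub_right above 0.035 m and ((x of guard_a_mid in the frame of scoop between -0.06 and 0.055 m and z of guard_a_mid in the frame of scoop between 0 and 0.03 m) or (x of guard_b_mid in the frame of scoop between -0.06 and 0.055 m and z of guard_b_mid in the frame of scoop between 0 and 0.03 m) or (x of guard_c_mid in the frame of scoop between -0.06 and 0.055 m and z of guard_c_mid in the frame of scoop between 0 and 0.03 m))))), for 0.1 s.
2. all three guards are in that tub while the scoop, still tipped 15 degrees or more, presses on it (over 0.3 N) (((horizontal distance between soaking_guard_mid and tub_left below 0.08 m and contact force between scoop and tub_left above 0.3 N and angle between scoop's own z axis and vertical above 0.26 rad and (x of guard_a_mid in the frame of tub_left between -0.068 and 0.068 m and y of guard_a_mid in the frame of tub_left between -0.05 and 0.05 m and z of guard_a_mid in the frame of tub_left between 0 and 0.058 m) and (x of guard_b_mid in the frame of tub_left between -0.068 and 0.068 m and y of guard_b_mid in the frame of tub_left between -0.05 and 0.05 m and z of guard_b_mid in the frame of tub_left between 0 and 0.058 m) and (x of guard_c_mid in the frame of tub_left between -0.068 and 0.068 m and y of guard_c_mid in the frame of tub_left between -0.05 and 0.05 m and z of guard_c_mid in the frame of tub_left between 0 and 0.058 m)) or (horizontal distance between soaking_guard_mid and tub_right below 0.08 m and contact force between scoop and tub_right above 0.3 N and angle between scoop's own z axis and vertical above 0.26 rad and (x of guard_a_mid in the frame of tub_right between -0.068 and 0.068 m and y of guard_a_mid in the frame of tub_right between -0.05 and 0.05 m and z of guard_a_mid in the frame of tub_right between 0 and 0.058 m) and (x of guard_b_mid in the frame of tub_right between -0.068 and 0.068 m and y of guard_b_mid in the frame of tub_right between -0.05 and 0.05 m and z of guard_b_mid in the frame of tub_right between 0 and 0.058 m) and (x of guard_c_mid in the frame of tub_right between -0.068 and 0.068 m and y of guard_c_mid in the frame of tub_right between -0.05 and 0.05 m and z of guard_c_mid in the frame of tub_right between 0 and 0.058 m)))), for 0.1 s.
At the end, for the whole second after the job is handed in: Three guards and soaking guard at rest in one tub (centres within 68 mm along, 50 mm across its centre, under 58 mm above its underside); clip still in the other; scoop at rest flat on the desk (under 0.1 rad, under 8 mm high), within 80 mm of where it was, touching no tub (((horizontal distance between soaking_guard_mid and tub_left below 0.08 m and (x of guard_a_mid in the frame of tub_left between -0.068 and 0.068 m and y of guard_a_mid in the frame of tub_left between -0.05 and 0.05 m and z of guard_a_mid in the frame of tub_left between 0 and 0.058 m) and (x of guard_b_mid in the frame of tub_left between -0.068 and 0.068 m and y of guard_b_mid in the frame of tub_left between -0.05 and 0.05 m and z of guard_b_mid in the frame of tub_left between 0 and 0.058 m) and (x of guard_c_mid in the frame of tub_left between -0.068 and 0.068 m and y of guard_c_mid in the frame of tub_left between -0.05 and 0.05 m and z of guard_c_mid in the frame of tub_left between 0 and 0.058 m) and (x of soaking_guard_mid in the frame of tub_left between -0.068 and 0.068 m and y of soaking_guard_mid in the frame of tub_left between -0.05 and 0.05 m and z of soaking_guard_mid in the frame of tub_left between 0 and 0.058 m) and (x of soaking_clip_mid in the frame of tub_right between -0.068 and 0.068 m and y of soaking_clip_mid in the frame of tub_right between -0.05 and 0.05 m and z of soaking_clip_mid in the frame of tub_right between 0 and 0.058 m)) or (horizontal distance between soaking_guard_mid and tub_right below 0.08 m and (x of guard_a_mid in the frame of tub_right between -0.068 and 0.068 m and y of guard_a_mid in the frame of tub_right between -0.05 and 0.05 m and z of guard_a_mid in the frame of tub_right between 0 and 0.058 m) and (x of guard_b_mid in the frame of tub_right between -0.068 and 0.068 m and y of guard_b_mid in the frame of tub_right between -0.05 and 0.05 m and z of guard_b_mid in the frame of tub_right between 0 and 0.058 m) and (x of guard_c_mid in the frame of tub_right between -0.068 and 0.068 m and y of guard_c_mid in the frame of tub_right between -0.05 and 0.05 m and z of guard_c_mid in the frame of tub_right between 0 and 0.058 m) and (x of soaking_guard_mid in the frame of tub_right between -0.068 and 0.068 m and y of soaking_guard_mid in the frame of tub_right between -0.05 and 0.05 m and z of soaking_guard_mid in the frame of tub_right between 0 and 0.058 m) and (x of soaking_clip_mid in the frame of tub_left between -0.068 and 0.068 m and y of soaking_clip_mid in the frame of tub_left between -0.05 and 0.05 m and z of soaking_clip_mid in the frame of tub_left between 0 and 0.058 m))) and linear speed of each of guard_a, guard_b, guard_c, scoop, tub_left, tub_right below 0.02 m/s and angle between scoop's own z axis and vertical below 0.1 rad and height (world z) of scoop below 0.008 m and distance of scoop from where it was at the start of the episode below 0.08 m and contact force between scoop and tub_left below 0.05 N and contact force between scoop and tub_right below 0.05 N).
It fails at once if a tub is shoved more than 40 mm (distance of any of tub_left, tub_right from where it was at the start of the episode above 0.04 m).
It fails at once if a bystander is moved more than 30 mm (distance of any of pomade_b, green_can, spray_bottle from where it was at the start of the episode above 0.03 m).
It fails at once if the fingers press on one of the three guards (over 1 N) (contact force between any of guard_a, guard_b, guard_c and the fingers above 1 N).
It also fails if it takes over 64 s, if anything falls off the work surface, if the arm or the gripper's body presses on something with over 40 N, if the wrist force passes 120 N, or if a joint passes its speed limit or range.

## Working session

There is one attempt and no reset: what is moved stays moved. The work goes in short steps, Python scripts to look and compute and a tool call to move; the robot and the scene stay as the last step left them, time stands still between calls to the robot, and variables do not carry over. Pictures are saved under pics/ and viewed, at most 10 in all, crops included, and the job is handed in when it is done.

Besides the shell and the picture viewer there is one more tool, called after "Call:" by a JSON object that holds its "name" and its "arguments". apply_moves: Moves the arm, as the interface text tells. Its arguments: {"type":"object","properties":{"plan":{"type":"array"},"force":{"type":"number"}},"required":["plan"]}

```bash
mkdir -p pics; cat > h.py <<'E'
from station import *
import numpy as np, cv2
from scipy.spatial.transform import Rotation as Ro
def save(n,f): 
    im=snapshot(n); cv2.imwrite('pics/'+f,im[:,:,::-1]); return im
def ray(n,uv,z):
    c=calibration(n); R=np.array(c['R']);t=np.array(c['t']);K=np.array(c['camera_matrix'])
    d=R.T@np.linalg.inv(K)@np.array([uv[0],uv[1],1.]); o=-R.T@t
    return o+d*(z-o[2])/d[2]
def proj(n,X):
    c=calibration(n); p=np.array(c['camera_matrix'])@(np.array(c['R'])@np.array(X)+np.array(c['t'])); return p[:2]/p[2]
E
python3 - <<'E'
from h import *
np.set_printoptions(precision=4,suppress=True)
print(sense()); save('top','top0.png'); save('side','side0.png')
for n in('top','side'):
    c=calibration(n); print(n,c, -np.array(c['R']).T@np.array(c['t']))
E
```

```text
{'t': 0.0, 'q': array([ 1.1305,  0.5285,  1.4339, -0.    ,  1.1814, -0.1785]), 'qd': array([-0.0009, -0.0012,  0.0003, -0.0001,  0.    ,  0.001 ]), 'tau': array([ -0.0013, -44.2353, -17.8019,  -0.0005,   0.0084,   0.    ]), 'tcp_pos': array([0.1614, 0.6031, 0.2303]), 'tool_rot': array([ 0.1305,  0.9914, -0.001 , -0.0003]), 'force': array([-0.2684, -0.2452,  0.4114]), 'ft_torque': array([-0.0454, -0.0058,  0.0011]), 'gripper_force': 0.0, 'finger_gap': 1.0006499526725083}
top {'camera_matrix': array([[432.5001,   0.    , 322.5699],
       [  0.    , 432.5001, 200.1403],
       [  0.    ,   0.    ,   1.    ]]), 'R': array([[ 0.0162, -0.9998,  0.0115],
       [-0.9888, -0.0177, -0.148 ],
       [ 0.1482, -0.009 , -0.9889]]), 't': array([-0.2543,  0.5376,  1.143 ])} [ 0.3664 -0.2344  1.2128]
side {'camera_matrix': array([[432.9716,   0.    , 322.7819],
       [  0.    , 432.9716, 196.6692],
       [  0.    ,   0.    ,   1.    ]]), 'R': array([[ 0.8198, -0.5726, -0.0104],
       [-0.322 , -0.4458, -0.8352],
       [ 0.4736,  0.6881, -0.5498]]), 't': array([-0.556 ,  0.0988,  1.4182])} [-0.1841 -1.2501  0.8564]
```

View pics/top0.png

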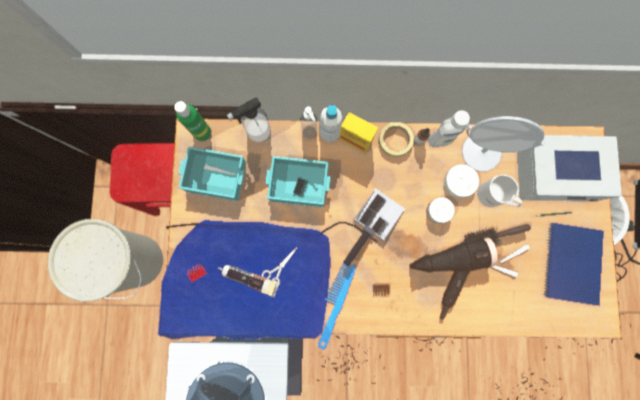

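View pics/side0.png

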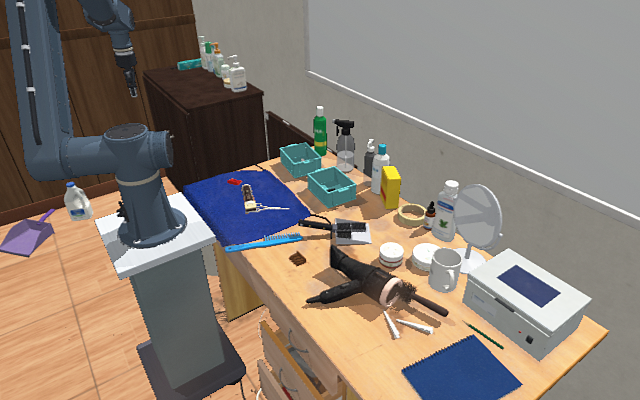

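The top view shows the black guard in the right tub (301,187), the clip in the left tub (220,170), and the scoop at (380,217) with its handle running to about (350,260). I'll zoom in on these.

```bash
python3 - <<'E'
from h import *
im=cv2.imread('pics/top0.png')[140:290,250:420]; cv2.imwrite('pics/c1.png',cv2.resize(im,None,fx=4.6,fy=4,interpolation=cv2.INTER_CUBIC) if 0 else cv2.resize(im,None,fx=4,fy=4,interpolation=cv2.INTER_CUBIC))
hsv=cv2.cvtColor(cv2.imread('pics/top0.png'),cv2.COLOR_BGR2HSV)
m=cv2.inRange(hsv,(80,80,90),(98,255,255))
cs,_=cv2.findContours(m,cv2.RETR_EXTERNAL,cv2.CHAIN_APPROX_NONE)
for c in cs:
    if cv2.contourArea(c)>1000:
        print(cv2.boundingRect(c),cv2.minAreaRect(c), [ray('top',p,.06).round(3) for p in cv2.boxPoints(cv2.minAreaRect(c))])
print(proj('top',[0,0,0]))
E
```

```text
(266, 157, 64, 49) ((297.4076232910156, 180.90077209472656), (63.079349517822266, 43.43879699707031), 5.856013774871826) [array([ 0.539, -0.087,  0.06 ]), array([ 0.658, -0.095,  0.06 ]), array([ 0.643, -0.266,  0.06 ]), array([ 0.524, -0.256,  0.06 ])]
(180, 148, 64, 51) ((211.25, 172.75), (62.75715637207031, 43.733890533447266), 11.309932708740234) [array([0.565, 0.15 , 0.06 ]), array([0.685, 0.135, 0.06 ]), array([ 0.653, -0.035,  0.06 ]), array([ 0.534, -0.017,  0.06 ])]
[226.34904552 403.58336993]
```

View pics/c1.png

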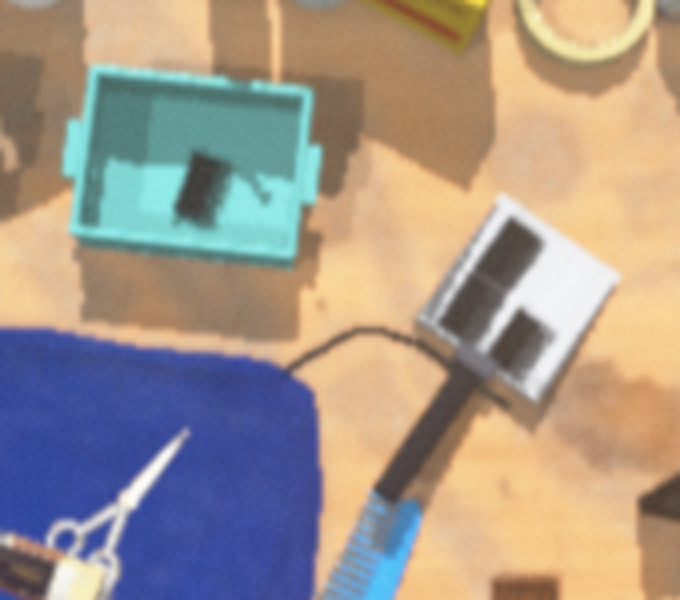

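```bash
python3 - <<'E'
from h import *
P=lambda u,v:(250+u/4,140+v/4)
he=ray('top',P(391,492),.055); hs=ray('top',P(472,366),.033)
lL=ray('top',P(500,197),.01); lR=ray('top',P(620,272),.005); rL=ray('top',P(416,316),.026); rR=ray('top',P(540,402),.026)
for n,v in zip('he hs lL lR rL rR'.split(),(he,hs,lL,lR,rL,rR)): print(n,v.round(4))
d=hs-he; print(np.degrees(np.arctan2(d[1],d[0])),np.linalg.norm(d[:2]))
for a,b in((rL,lL),(rR,lR),(lR,lL),(rR,rL)):
    d=b-a; print(np.degrees(np.arctan2(d[1],d[0])),np.linalg.norm(d[:2]))
s=sense(); print(Ro.from_quat(s['tool_rot']).as_matrix()); print(calibration('wrist'))
E
```

```text
he [ 0.3726 -0.3145  0.055 ]
hs [ 0.4588 -0.3707  0.033 ]
lL [ 0.5804 -0.3931  0.01  ]
lR [ 0.5291 -0.4784  0.005 ]
rL [ 0.4932 -0.3328  0.026 ]
rR [ 0.4354 -0.4182  0.026 ]
-33.12597275464754 0.1029131325066341
-34.64628230563787 0.10603604398862476
-32.75943282953878 0.11138707279604845
58.99486456866587 0.09957962935364313
55.9282859201756 0.10305130393926712
[[-9.65927519e-01  2.58811342e-01 -8.46503867e-04]
 [ 2.58812476e-01  9.65925969e-01 -1.76793302e-03]
 [ 3.60098951e-04 -1.92678091e-03 -9.99998079e-01]]
{'camera_matrix': array([[288.19040951,   0.        , 325.02642891],
       [  0.        , 288.19040951, 194.03575235],
       [  0.        ,   0.        ,   1.        ]]), 'mount': array([[-4.35300425e-04, -9.60522816e-01, -2.78200883e-01,
         7.12176166e-02],
       [ 9.99999535e-01, -6.57598049e-04,  7.05740776e-04,
         2.66848213e-04],
       [-8.60824476e-04, -2.78200446e-01,  9.60522655e-01,
        -1.42770492e-01],
       [ 0.00000000e+00,  0.00000000e+00,  0.00000000e+00,
         1.00000000e+00]])}
```

```bash
cat >> h.py <<'E'
def plan(p0,R0,p1,R1,n,jaw):
    """rows from pose to pose, straight, tool axes of the row's start"""
    R0,R1=[r if isinstance(r,Ro) else Ro.from_matrix(r) for r in(R0,R1)]
    w=(R0.inv()*R1).as_rotvec()
    return planw(p0,R0,p1,w,n,jaw)
def planw(p0,R0,p1,w,n,jaw):
    dp=(np.array(p1)-p0)/n; out=[];R=R0; w=np.array(w)/n
    for i in range(n):
        s=R.inv().apply(dp); out.append([round(float(x),4) for x in s]+[round(float(x),4) for x in w]+[jaw]); R=R*Ro.from_rotvec(w)
    return out,R
def show(rows): print('['+',\n'.join(str(r) for r in rows)+']')
def cur():
    s=sense(); return np.array(s['tcp_pos']),Ro.from_quat(s['tool_rot'])
E
python3 - <<'E'
from h import *
p,R=cur()
w=[0,0,np.radians(198.3)/3]
for q in([.40,.30,.23],[.45,-.05,.23],[.428,-.352,.16]):
    rows,R=planw(p,R,q,w,8,-1); show(rows); p=np.array(q)
print(R.as_matrix().round(3))
E
```

```text
[[-0.0386, -0.0289, 0.0001, 0.0, 0.0, 0.1442, -1],
[-0.0424, -0.023, 0.0001, 0.0, 0.0, 0.1442, -1],
[-0.0452, -0.0167, 0.0001, 0.0, 0.0, 0.1442, -1],
[-0.0472, -0.01, 0.0001, 0.0, 0.0, 0.1442, -1],
[-0.0481, -0.0032, 0.0001, 0.0, 0.0, 0.1442, -1],
[-0.0481, 0.0038, 0.0001, 0.0, 0.0, 0.1442, -1],
[-0.047, 0.0107, 0.0001, 0.0, 0.0, 0.1442, -1],
[-0.045, 0.0173, 0.0001, 0.0, 0.0, 0.1442, -1]]
[[-0.0442, -0.0006, 0.0001, 0.0, 0.0, 0.1442, -1],
[-0.0438, 0.0058, 0.0001, 0.0, 0.0, 0.1442, -1],
[-0.0425, 0.012, 0.0001, 0.0, 0.0, 0.1442, -1],
[-0.0404, 0.018, 0.0001, 0.0, 0.0, 0.1442, -1],
[-0.0374, 0.0236, 0.0001, 0.0, 0.0, 0.1442, -1],
[-0.0336, 0.0287, 0.0001, 0.0, 0.0, 0.1442, -1],
[-0.0291, 0.0333, 0.0001, 0.0, 0.0, 0.1442, -1],
[-0.024, 0.0371, 0.0001, 0.0, 0.0, 0.1442, -1]]
[[-0.0227, 0.0302, 0.0088, 0.0, 0.0, 0.1442, -1],
[-0.0182, 0.0332, 0.0088, 0.0, 0.0, 0.1442, -1],
[-0.0132, 0.0355, 0.0088, 0.0, 0.0, 0.1442, -1],
[-0.008, 0.037, 0.0088, 0.0, 0.0, 0.1442, -1],
[-0.0026, 0.0377, 0.0088, 0.0, 0.0, 0.1442, -1],
[0.0029, 0.0377, 0.0088, 0.0, 0.0, 0.1442, -1],
[0.0083, 0.0369, 0.0088, 0.0, 0.0, 0.1442, -1],
[0.0135, 0.0353, 0.0088, 0.0, 0.0, 0.1442, -1]]
[[ 0.836 -0.549 -0.001]
 [-0.549 -0.836 -0.002]
 [ 0.     0.002 -1.   ]]
```

Call:
{"name": "apply_moves", "arguments": {"plan": [[-0.039,-0.029,0,0,0,0.144,-1],[-0.042,-0.023,0,0,0,0.144,-1],[-0.045,-0.017,0,0,0,0.144,-1],[-0.047,-0.01,0,0,0,0.144,-1],[-0.048,-0.003,0,0,0,0.144,-1],[-0.048,0.004,0,0,0,0.144,-1],[-0.047,0.011,0,0,0,0.144,-1],[-0.045,0.017,0,0,0,0.144,-1]]}}

```text
t: 1.1
tcp_pos: [0.4009, 0.2998, 0.2311]
tool_rot: [0.651, 0.759, -0.0, -0.0]
force: [0.8, -0.1, -0.7]
finger_gap: 0.997
gripper_force: 0.0
```

Call:
{"name": "apply_moves", "arguments": {"plan": [[-0.044,-0.001,0,0,0,0.144,-1],[-0.044,0.006,0,0,0,0.144,-1],[-0.043,0.012,0,0,0,0.144,-1],[-0.04,0.018,0,0,0,0.144,-1],[-0.037,0.024,0,0,0,0.144,-1],[-0.034,0.029,0,0,0,0.144,-1],[-0.029,0.033,0,0,0,0.144,-1],[-0.024,0.037,0,0,0,0.144,-1]]}}

```text
t: 2.1
tcp_pos: [0.4511, -0.0503, 0.2311]
tool_rot: [0.96, 0.282, -0.0, -0.0]
force: [1.5, 0.2, 0.3]
finger_gap: 0.999
gripper_force: 0.0
```

Call:
{"name": "apply_moves", "arguments": {"plan": [[-0.023,0.03,0.009,0,0,0.144,-1],[-0.018,0.033,0.009,0,0,0.144,-1],[-0.013,0.036,0.009,0,0,0.144,-1],[-0.008,0.037,0.009,0,0,0.144,-1],[-0.003,0.038,0.009,0,0,0.144,-1],[0.003,0.038,0.009,0,0,0.144,-1],[0.008,0.037,0.009,0,0,0.144,-1],[0.014,0.035,0.009,0,0,0.144,-1]]}}

```text
t: 3.1
tcp_pos: [0.4302, -0.3525, 0.1586]
tool_rot: [0.958, -0.287, -0.0, -0.0]
force: [1.2, 0.3, 0.8]
finger_gap: 1.001
gripper_force: 0.0
```

```bash
cat >> h.py <<'E'
def wray(uv,z,p,R):
    c=calibration('wrist'); M=np.array(c['mount']); K=np.array(c['camera_matrix'])
    d=R.apply(M[:3,:3]@np.linalg.inv(K)@np.array([uv[0],uv[1],1.])); o=p+R.apply(M[:3,3])
    return o+d*(z-o[2])/d[2]
def wproj(X,p,R):
    c=calibration('wrist'); M=np.array(c['mount']); K=np.array(c['camera_matrix'])
    x=M[:3,:3].T@(R.inv().apply(np.array(X)-p)-M[:3,3]); q=K@x; return q[:2]/q[2]
E
python3 - <<'E'
from h import *
p,R=cur(); save('wrist','w1.png'); print(p,R.as_matrix().round(3),sense()['q'].round(2))
np.savez('w1.npz',p=p,R=R.as_quat())
E
```

```text
[ 0.43020599 -0.35252759  0.15860607] [[ 0.836 -0.549 -0.001]
 [-0.549 -0.836  0.001]
 [-0.001 -0.    -1.   ]] [-0.89  0.54  1.67 -0.    0.93  1.27]
```

View pics/w1.png

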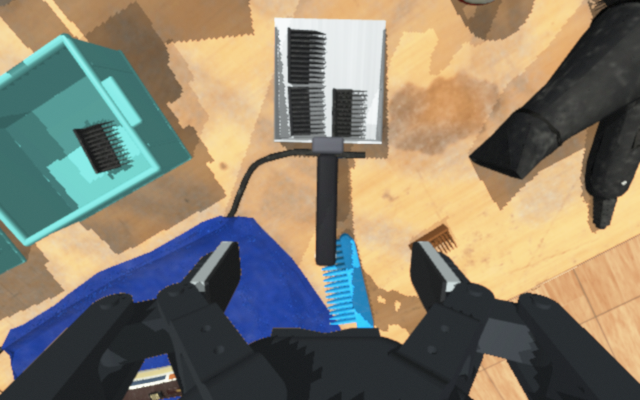

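The wrist view shows the scoop aligned with the image (blade 275–386 wide, lip at row 19, handle 325,150–265), and the black guard in the right tub.

```bash
python3 - <<'E'
from h import *
d=np.load('w1.npz'); p=d['p'];R=Ro.from_quat(d['R'])
f=np.array([np.cos(np.radians(-33.3)),np.sin(np.radians(-33.3)),0]); l=np.array([-f[1],f[0],0])
for n,uv,z,x in(('lipL',(275,19),.008,55),('lipR',(386,20),.008,55),('hend',(325.5,264),.052,-172),('hst',(327,152),.033,-66),('rearL',(275,141),.026,-55),('rearR',(383,143),.026,-55)):
    X=wray(uv,z,p,R); print(n,X.round(4),'rel tool: fwd %.4f left %.4f'%((X-p)@f,(X-p)@l),'origin fwd est', round(float((X-p)@f-x/1e3),4))
K=[wray(u,.062,p,R).round(3) for u in((63,37),(188,157),(35,243))]; print(K)
E
```

```text
lipL [ 0.5796 -0.3964  0.008 ] rel tool: fwd 0.1490 left 0.0454 origin fwd est 0.094
lipR [ 0.524  -0.4795  0.008 ] rel tool: fwd 0.1481 left -0.0546 origin fwd est 0.0931
hend [ 0.3691 -0.3124  0.052 ] rel tool: fwd -0.0731 left -0.0001 origin fwd est 0.0989
hst [ 0.4568 -0.3718  0.033 ] rel tool: fwd 0.0328 left -0.0015 origin fwd est 0.0988
rearL [ 0.4916 -0.3359  0.026 ] rel tool: fwd 0.0422 left 0.0476 origin fwd est 0.0972
rearR [ 0.434  -0.4202  0.026 ] rel tool: fwd 0.0403 left -0.0545 origin fwd est 0.0953
[array([ 0.64 , -0.256,  0.062]), array([ 0.521, -0.275,  0.062]), array([ 0.537, -0.106,  0.062])]
```

Call:
{"name": "apply_moves", "arguments": {"plan": [[0,0.001,0.03,0,0,0.018,-1],[0,0,0.035,0,0,0,-1],[0,0,0.035,0,0,0,-1],[0,0,0.025,0,0,0,-1],[0,0,0.015,0,0,0,-1],[0,0,0.005,0,0,0,-1],[0,0,0,0,0,0,0],[0,0,0,0,0,0,0.5]], "force": 60}}

```text
t: 4.15
tcp_pos: [0.4306, -0.3529, 0.0152]
tool_rot: [0.956, -0.293, 0.001, 0.001]
force: [-0.4, -0.4, 0.7]
finger_gap: 0.605
gripper_force: 0.0
```

Call:
{"name": "apply_moves", "arguments": {"plan": [[0,0,0,0,0,0,1],[0,0,0,0,0,0,1],[0,0,0,0,0,0,1],[0,0,0,0,0,0,1],[0,0,0,0,0,0,1]], "force": 100}}

```text
t: 4.78
tcp_pos: [0.4303, -0.3527, 0.0151]
tool_rot: [0.956, -0.293, 0.001, 0.0]
force: [-1.0, 0.9, 6.8]
finger_gap: 0.213
gripper_force: 97.3
```

```bash
python3 - <<'E'
from h import *
p,R=cur(); save('wrist','w2.png'); print(p,R.as_matrix().round(3),sense()['q'].round(2))
np.savez('grasp.npz',p=p,R=R.as_quat())
E
```

```text
[ 0.43034487 -0.35274559  0.01509785] [[ 0.829 -0.56   0.001]
 [-0.56  -0.829 -0.001]
 [ 0.001  0.001 -1.   ]] [-0.89  0.77  1.75 -0.    0.62  1.28]
```

View pics/w2.png

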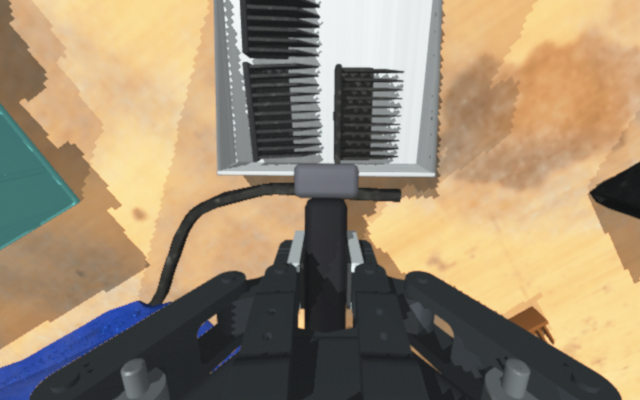

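```bash
python3 - <<'E'
from h import *
P=lambda u,v:(250+u/4,140+v/4)
nl,nr,fl,fr=[ray('top',P(*q),.062) for q in((71,236),(294,265),(94,67),(313,89))]
print(nl,nr,fl,fr,'c',(nl+nr+fl+fr)/4)
for a,b in((nr,nl),(fr,fl),(nl,fl),(nr,fr)):
    d=b-a; print(np.degrees(np.arctan2(d[1],d[0])),np.linalg.norm(d[:2]))
g=ray('top',P(203,188),.01);print(g)
E
```

```text
[ 0.53928722 -0.09753614  0.062     ] [ 0.52228194 -0.24768313  0.062     ] [ 0.65610473 -0.10913057  0.062     ] [ 0.64356042 -0.25871816  0.062     ] c [ 0.59030858 -0.178267    0.062     ]
83.5383550358814 0.15110690960799597
85.20643267857054 0.15011264753506134
-5.668186134978271 0.11739149205014766
-5.19898118709981 0.12177948519183296
[ 0.58302396 -0.18318388  0.01      ]
```

Call:
{"name": "apply_moves", "arguments": {"plan": [[0,0,-0.003,0,0,0,1],[0,0,-0.012,0,0,0,1],[0,0,-0.02,0,0,0,1],[0,0,-0.02,0,0,0,1],[0,0,-0.02,0,0,0,1],[0,0,-0.02,0,0,0,1],[0,0,-0.02,0,0,0,1],[0,0,-0.01,0,0,0,1]]}}

```text
t: 5.82
tcp_pos: [0.4302, -0.3524, 0.1406]
tool_rot: [0.956, -0.293, 0.0, 0.0]
force: [0.3, -1.2, -2.7]
finger_gap: 0.21
gripper_force: 97.7
```

```bash
python3 - <<'E'
from h import *
p,R=cur(); im=save('wrist','w3.png'); print(p,R.as_matrix().round(3),sense()['force'])
im0=cv2.imread('pics/w2.png'); im1=cv2.imread('pics/w3.png')
cv2.imwrite('pics/c3.png',np.vstack([im0[0:230,180:480],im1[:230,180:480]]))
E
```

```text
[ 0.43019379 -0.352362    0.14056793] [[ 0.829 -0.56   0.001]
 [-0.56  -0.829 -0.001]
 [ 0.001  0.    -1.   ]] [-0.42265116  0.53046825 -1.03070727]
```

View pics/c3.png

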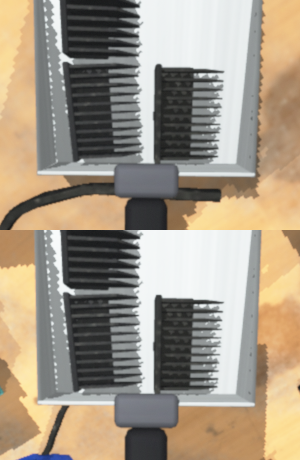

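```bash
cat >> h.py <<'E'
C=np.array([.5903,-.1783,0]); ya=np.radians(-5.4); N=np.array([np.cos(ya),np.sin(ya),0]); UP=np.array([0,0,1.])
B=C-.056*N+.0605*UP; LX=.151; LZ=.015
def rest(th,over=.015,lift=0):
    th=np.radians(th); X=np.cos(th)*N-np.sin(th)*UP; Z=-np.sin(th)*N-np.cos(th)*UP
    return B+.0035*(-Z)-(LX-over)*X-LZ*Z+lift*UP, Ro.from_matrix(np.c_[X,np.cross(Z,X),Z])
E
python3 - <<'E'
from h import *
p,R=cur()
q=rest(0,0,.06)[0]; print(q)
W=(R.inv()*rest(0)[1]).as_rotvec(); print(W)
ws=[.03,.06,.08,.1,.115,.115,.115,.115,.1,.08,.06,.03]
for w in ws:
    w/=sum(ws); s=R.inv().apply((q-p)*w); print(s.round(4),(W*w).round(3)); R=R*Ro.from_rotvec(W*w)
E
```

```text
[ 0.38421867 -0.15881958  0.139     ]
[ 0.00131335 -0.002231   -0.49983731]
[-0.0044 -0.004   0.0001] [ 0.    -0.    -0.015]
[-0.0087 -0.0082  0.0001] [ 0.   -0.   -0.03]
[-0.0113 -0.0113  0.0002] [ 0.   -0.   -0.04]
[-0.0135 -0.0147  0.0002] [ 0.   -0.   -0.05]
[-0.0147 -0.0176  0.0002] [ 0.    -0.    -0.057]
[-0.0136 -0.0184  0.0002] [ 0.    -0.    -0.057]
[-0.0125 -0.0192  0.0002] [ 0.    -0.    -0.057]
[-0.0114 -0.0199  0.0002] [ 0.    -0.    -0.057]
[-0.0089 -0.0178  0.0002] [ 0.   -0.   -0.05]
[-0.0064 -0.0146  0.0002] [ 0.   -0.   -0.04]
[-0.0044 -0.0111  0.0001] [ 0.   -0.   -0.03]
[-0.002  -0.0056  0.0001] [ 0.    -0.    -0.015]
```

Call:
{"name": "apply_moves", "arguments": {"plan": [[-0.004,-0.004,0,0,0,-0.015,1],[-0.009,-0.008,0,0,0,-0.03,1],[-0.011,-0.011,0,0,0,-0.04,1],[-0.0135,-0.0145,0,0,0,-0.05,1],[-0.0145,-0.0175,0,0,0,-0.057,1],[-0.0135,-0.0185,0,0,0,-0.057,1],[-0.0125,-0.019,0,0,0,-0.057,1],[-0.0115,-0.02,0,0,0,-0.057,1]]}}

```text
t: 6.88
tcp_pos: [0.3956, -0.2099, 0.1391]
tool_rot: [0.994, -0.114, -0.0, -0.0]
force: [0.2, 0.1, -2.0]
finger_gap: 0.214
gripper_force: 97.7
```

Call:
{"name": "apply_moves", "arguments": {"plan": [[-0.009,-0.018,0,0,0,-0.05,1],[-0.0065,-0.0145,0,0,0,-0.04,1],[-0.0045,-0.011,0,0,0,-0.03,1],[-0.002,-0.0055,0,0,0,-0.017,1],[0,0,0,0,0,0,1]]}}

```text
t: 7.5
tcp_pos: [0.3839, -0.1596, 0.1394]
tool_rot: [0.999, -0.047, 0.0, 0.0]
force: [-0.5, 0.5, -2.2]
finger_gap: 0.209
gripper_force: 97.8
```

```bash
python3 - <<'E'
from h import *
p,R=cur(); save('wrist','w4.png'); save('top','t4.png'); print(p,R.as_matrix().round(3),sense()['force'],sense()['q'].round(2))
np.savez('w4.npz',p=p,R=R.as_quat())
a=cv2.imread('pics/w4.png'); b=cv2.imread('pics/t4.png')[130:290,230:430]
b=cv2.resize(b,None,fx=2,fy=2)
c=np.zeros((400,800,3),np.uint8); c[:,:400]=a[:,120:520]; c[:320,400:]=b; cv2.imwrite('pics/c4.png',c)
E
```

```text
[ 0.3838802  -0.15958701  0.13935893] [[ 0.996 -0.094  0.   ]
 [-0.094 -0.996 -0.   ]
 [ 0.     0.    -1.   ]] [-0.16912835  0.12266103 -2.03265533] [-0.66  0.42  2.03 -0.    0.69  1.  ]
```

View pics/c4.png

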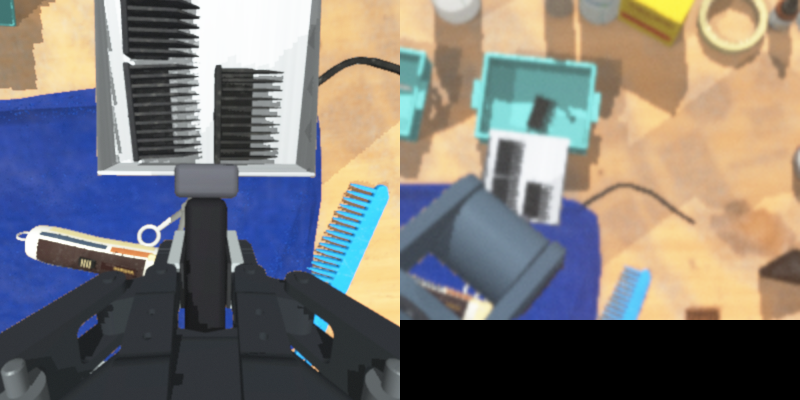

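The scoop sits straight in front of the right tub with its lip at the near rim, and all guards are in place.

```bash
python3 - <<'E'
from h import *
p,R=cur()
q,R1=rest(18,.016,.015); print(q)
rows,_=plan(p,R,q,R1,8,1); show(rows)
E
```

```text
[ 0.41241715 -0.16148512  0.13481184]
[[0.0035, -0.0002, 0.0006, 0.0001, -0.0394, -0.0, 1],
[0.0035, -0.0002, 0.0004, 0.0001, -0.0394, -0.0, 1],
[0.0036, -0.0002, 0.0003, 0.0001, -0.0394, -0.0, 1],
[0.0036, -0.0002, 0.0002, 0.0001, -0.0394, -0.0, 1],
[0.0036, -0.0002, 0.0, 0.0001, -0.0394, -0.0, 1],
[0.0036, -0.0002, -0.0001, 0.0001, -0.0394, -0.0, 1],
[0.0036, -0.0002, -0.0003, 0.0001, -0.0394, -0.0, 1],
[0.0035, -0.0002, -0.0004, 0.0001, -0.0394, -0.0, 1]]
```

Call:
{"name": "apply_moves", "arguments": {"plan": [[0.0035,0,0.0005,0,-0.039,0,1],[0.0035,0,0.0005,0,-0.039,0,1],[0.0035,0,0.0003,0,-0.039,0,1],[0.0036,0,0.0002,0,-0.039,0,1],[0.0036,0,0,0,-0.039,0,1],[0.0036,0,0,0,-0.039,0,1],[0.0036,0,-0.0003,0,-0.039,0,1],[0.0035,0,-0.0004,0,-0.039,0,1]]}}

```text
t: 8.6
tcp_pos: [0.4125, -0.163, 0.1344]
tool_rot: [0.987, -0.047, -0.155, -0.007]
force: [-0.7, -0.5, -2.8]
finger_gap: 0.212
gripper_force: 97.7
```

Call:
{"name": "apply_moves", "arguments": {"plan": [[0,0,0,0,0,0,1],[0,0,0,0,0,0,1]]}}

```text
t: 8.85
tcp_pos: [0.4115, -0.1624, 0.1345]
tool_rot: [0.987, -0.047, -0.155, -0.007]
force: [0.9, 0.2, -2.5]
finger_gap: 0.211
gripper_force: 97.7
```

Call:
{"name": "apply_moves", "arguments": {"plan": [[0.0016,0,0.0048,0,0,0,1],[0.0016,0,0.0048,0,0,0,1],[0.0006,0,0.0019,0,0,0,1],[0,0,0,0,0,0,1]]}}

```text
t: 9.35
tcp_pos: [0.4116, -0.1622, 0.1223]
tool_rot: [0.987, -0.047, -0.155, -0.007]
force: [0.1, -0.0, -1.9]
finger_gap: 0.213
gripper_force: 97.7
```

Call:
{"name": "apply_moves", "arguments": {"plan": [[0.0006,0,0.0019,0,0,0,1],[0,0,0,0,0,0,1]]}}

```text
t: 9.6
tcp_pos: [0.412, -0.1624, 0.1206]
tool_rot: [0.987, -0.047, -0.155, -0.007]
force: [-0.3, 0.5, -0.9]
finger_gap: 0.214
gripper_force: 97.8
```

Contact is close (expected at z≈0.12).

Call:
{"name": "apply_moves", "arguments": {"plan": [[0.0003,0,0.001,0,0,0,1],[0,0,0,0,0,0,1]]}}

```text
t: 9.85
tcp_pos: [0.412, -0.1624, 0.1197]
tool_rot: [0.987, -0.047, -0.155, -0.007]
force: [0.3, 0.8, -0.5]
finger_gap: 0.211
gripper_force: 98.0
```

Call:
{"name": "apply_moves", "arguments": {"plan": [[0.0003,0,0.001,0,0,0,1],[0,0,0,0,0,0,1]]}}

```text
t: 10.1
tcp_pos: [0.412, -0.1624, 0.1187]
tool_rot: [0.987, -0.047, -0.155, -0.007]
force: [-0.8, 0.4, 2.1]
finger_gap: 0.216
gripper_force: 98.2
```

Call:
{"name": "apply_moves", "arguments": {"plan": [[0.0003,0,0.001,0,0,0,1],[0,0,0,0,0,0,1]]}}

```text
t: 10.35
tcp_pos: [0.412, -0.1625, 0.1176]
tool_rot: [0.987, -0.047, -0.155, -0.007]
force: [-1.0, -0.2, 3.8]
finger_gap: 0.213
gripper_force: 98.4
```

Call:
{"name": "apply_moves", "arguments": {"plan": [[0.0003,0,-0.0025,0,-0.019,0,1],[0.0003,0,-0.0026,0,-0.019,0,1],[0.0003,0,-0.0026,0,-0.019,0,1],[0.0003,0,-0.0026,0,-0.019,0,1],[0.0003,0,-0.0026,0,-0.019,0,1]]}}

```text
t: 10.98
tcp_pos: [0.4178, -0.1629, 0.1293]
tool_rot: [0.978, -0.046, -0.202, -0.009]
force: [-0.7, -0.4, 4.4]
finger_gap: 0.215
gripper_force: 98.5
```

Call:
{"name": "apply_moves", "arguments": {"plan": [[0.0003,0,-0.0026,0,-0.019,0,1],[0.0003,0,-0.0026,0,-0.019,0,1],[0.0003,0,-0.0026,0,-0.019,0,1],[0.0003,0,-0.0026,0,-0.019,0,1],[0.0003,0,-0.0026,0,-0.019,0,1]]}}

```text
t: 11.6
tcp_pos: [0.4247, -0.1635, 0.1402]
tool_rot: [0.967, -0.046, -0.249, -0.012]
force: [0.8, -0.5, 4.9]
finger_gap: 0.214
gripper_force: 98.4
```

Call:
{"name": "apply_moves", "arguments": {"plan": [[0.0003,0,-0.0026,0,-0.019,0,1],[0.0003,0,-0.0027,0,-0.019,0,1],[0.0003,0,-0.0026,0,-0.019,0,1],[0.0003,0,-0.0027,0,-0.019,0,1],[0.0003,0,-0.0026,0,-0.019,0,1]]}}

```text
t: 12.22
tcp_pos: [0.4327, -0.1642, 0.1507]
tool_rot: [0.955, -0.045, -0.294, -0.014]
force: [2.2, 0.4, 3.6]
finger_gap: 0.216
gripper_force: 98.5
```

Call:
{"name": "apply_moves", "arguments": {"plan": [[0.0003,0,-0.0026,0,-0.019,0,1],[0.0003,0,-0.0027,0,-0.019,0,1],[0.0003,0,-0.0026,0,-0.019,0,1],[0.0003,0,-0.0026,0,-0.019,0,1],[0.0003,0,-0.0026,0,-0.019,0,1],[0,0,0,0,0,0,1],[0,0,0,0,0,0,1]]}}

```text
t: 13.1
tcp_pos: [0.4417, -0.1651, 0.16]
tool_rot: [0.94, -0.044, -0.338, -0.016]
force: [2.0, -0.6, 1.2]
finger_gap: 0.213
gripper_force: 98.4
```

```bash
python3 - <<'E'
from h import *
p,R=cur(); save('wrist','w5.png'); save('top','t5.png'); s=save('side','s5.png'); print(sense()['force'],sense()['t'])
a=cv2.imread('pics/w5.png'); b=cv2.imread('pics/t5.png')[140:240,250:350]
e=cv2.imread('pics/s5.png')[140:240,280:380]
c=np.zeros((600,800,3),np.uint8); c[:400,:500]=a[:,70:570]; c[:300,500:]=cv2.resize(b,(300,300)); c[300:,500:]=cv2.resize(e,(300,300)); cv2.imwrite('pics/c5.png',c)
E
```

```text
[ 3.38852581 -1.15944877  0.9781634 ] 13.25
```

View pics/c5.png

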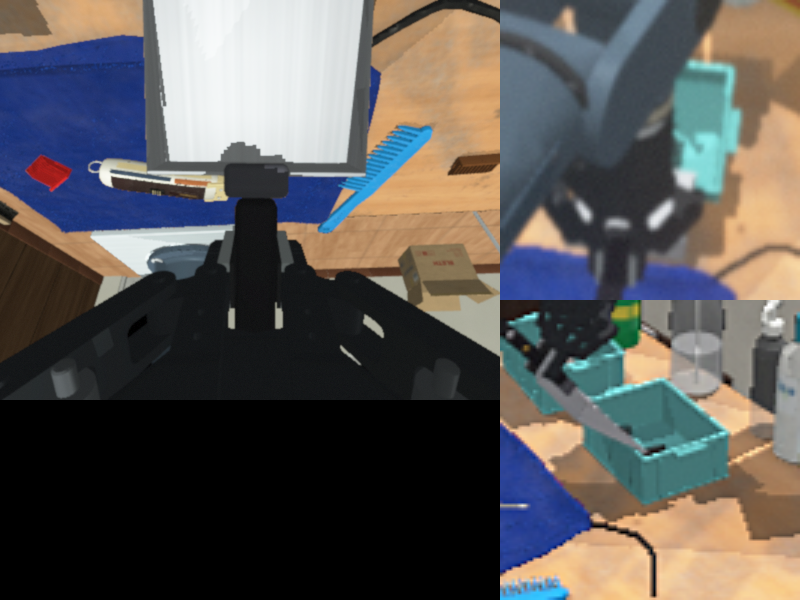

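The visible part of the blade is empty. The side view shows dark shapes just below the lip, so I'll zoom in there.

```bash
python3 - <<'E'
from h import *
s=cv2.imread('pics/s5.png')[160:215,300:365]
cv2.imwrite('pics/c6.png',cv2.resize(s,None,fx=9,fy=9,interpolation=cv2.INTER_CUBIC))
p,R=cur()
X=p+R.apply([LX,0,LZ]); print('lip',X, proj('side',X)-[300,160], [proj('side',p+R.apply([LX,y,LZ]))-[300,160] for y in(-.05,.05)], R.as_matrix()[:,0])
E
```

```text
lip [ 0.54786321 -0.17509735  0.0522269 ] [20.75760341 24.43269569] [array([13.98519095, 18.15943706]), array([27.86115603, 31.01268814])] [ 0.76703029 -0.07239881 -0.63751309]
```

View pics/c6.png

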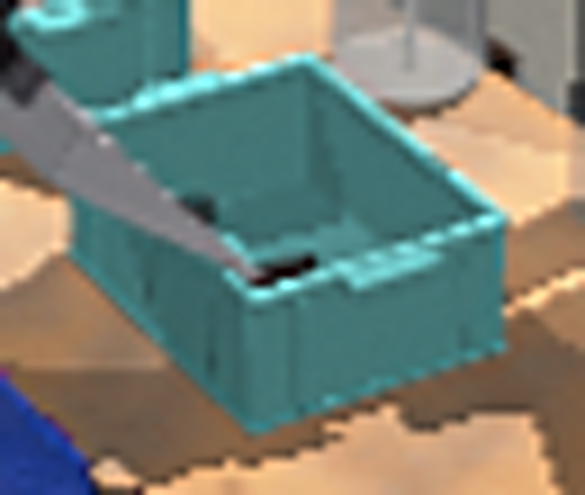

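```bash
python3 - <<'E'
from h import *
Rt=np.array([N,np.cross(UP,N)])
for uv in((285,268),(313,260),(262,278),(200,208),(205,198)):
    for z in(.017,.03,.05):
        X=ray('side',(uv[0]/9+300,uv[1]/9+160),z); print(uv,z,(Rt@(X-C)*1000).round(0),end=' ')
    print()
E
```

```text
(285, 268) 0.017 [ 1. -3.] (285, 268) 0.03 [ -9. -21.] (285, 268) 0.05 [-25. -48.] 
(313, 260) 0.017 [14. -3.] (313, 260) 0.03 [  3. -21.] (313, 260) 0.05 [-13. -48.] 
(262, 278) 0.017 [-11.  -5.] (262, 278) 0.03 [-21. -22.] (262, 278) 0.05 [-37. -49.] 
(200, 208) 0.017 [-6. 54.] (200, 208) 0.03 [-16.  36.] (200, 208) 0.05 [-32.   7.] 
(205, 198) 0.017 [-0. 60.] (205, 198) 0.03 [-11.  42.] (205, 198) 0.05 [-27.  13.]
```

Call:
{"name": "apply_moves", "arguments": {"plan": [[0.0003,0,-0.0025,0,-0.019,0,1],[0.0003,0,-0.0025,0,-0.019,0,1],[0.0003,0,-0.0025,0,-0.019,0,1],[0.0003,0,-0.0025,0,-0.019,0,1],[0.0003,0,-0.0025,0,-0.019,0,1],[0.0003,0,-0.0025,0,-0.019,0,1],[0,0,0.0005,0,0,0,1],[0,0,0,0,0,0,1]]}}

```text
t: 14.25
tcp_pos: [0.4524, -0.1661, 0.1699]
tool_rot: [0.919, -0.043, -0.392, -0.018]
force: [3.0, -0.8, 4.2]
finger_gap: 0.217
gripper_force: 98.4
```

Call:
{"name": "apply_moves", "arguments": {"plan": [[-0.002,0,0,0,0,0,1],[-0.002,0,0,0,0,0,1],[-0.002,0,0,0,0,0,1],[-0.002,0,0,0,0,0,1],[0,0,0.0005,0,0,0,1],[0,0,0,0,0,0,1],[0,0,0,0,0,0,1],[0,0,0,0,0,0,1]]}}

```text
t: 15.25
tcp_pos: [0.4464, -0.1655, 0.1752]
tool_rot: [0.919, -0.043, -0.392, -0.019]
force: [1.4, 0.1, -0.6]
finger_gap: 0.214
gripper_force: 98.0
```

```bash
python3 - <<'E'
from h import *
save('side','s6.png'); f=[]
for i in range(3): f.append(sense()['force'].round(1)); snapshot('top')
print(f)
g=[cv2.imread('pics/s%d.png'%k)[150:220,290:370] for k in(5,6)]
for k in(0,1): 
    h=cv2.cvtColor(g[k],cv2.COLOR_BGR2HSV); m=(h[:,:,2]<60)&(np.indices(m.shape)[0]>20 if 0 else True); print(k,np.argwhere(m[25:,20:]).shape)
def tubbox(f):
    hsv=cv2.cvtColor(cv2.imread(f),cv2.COLOR_BGR2HSV); m=cv2.inRange(hsv,(80,80,90),(98,255,255)); m[:, :328]=0 if 0 else m[:, :328]
    return cv2.boundingRect(cv2.findNonZero(m))
print(tubbox('pics/side0.png'),tubbox('pics/s6.png'))
E
```

```text
[array([1.3, 0.8, 0.9]), array([ 0.8,  0.2, -0. ]), array([0.4, 0.9, 0.2])]
0 (31, 2)
1 (31, 2)
(178, 46, 208, 199) (213, 68, 173, 180)
```

Call:
{"name": "apply_moves", "arguments": {"plan": [[0,0,0.001,0,0,0,1],[0,0,0.0005,0,0,0,1],[0,0,0,0,0,0,1],[0,0,0,0,0,0,1],[0,0,0,0,0,0,1]]}}

```text
t: 16.08
tcp_pos: [0.4456, -0.1655, 0.1743]
tool_rot: [0.919, -0.043, -0.392, -0.018]
force: [1.0, 0.5, 2.6]
finger_gap: 0.212
gripper_force: 98.2
```

Call:
{"name": "apply_moves", "arguments": {"plan": [[-0.002,0,-0.003,0,0,0,1],[-0.004,0,-0.006,0,0,0,1],[-0.008,0,-0.01,0,0,0,1],[-0.012,0,-0.012,0,0,0,1],[-0.018,0,-0.012,0,0,0,1],[-0.018,0,-0.012,0,0,0,1]]}}

```text
t: 16.82
tcp_pos: [0.442, -0.1651, 0.2589]
tool_rot: [0.919, -0.043, -0.392, -0.018]
force: [0.0, 0.3, -1.7]
finger_gap: 0.215
gripper_force: 98.0
```

```bash
python3 - <<'E'
from h import *
p,R=cur(); print(p,sense()['force'],sense()['q'].round(2)); 
for n in('wrist','top','side'): save(n,n[0]+'7.png')
a=cv2.imread('pics/w7.png'); b=cv2.imread('pics/t7.png')[140:230,250:350]
e=cv2.imread('pics/s7.png')[150:220,290:370]
c=np.zeros((600,800,3),np.uint8); c[:200,:320]=cv2.resize(a,(320,200)); c[:360,400:]=cv2.resize(b,(400,360),interpolation=cv2.INTER_CUBIC); c[200:550,:400]=cv2.resize(e,(400,350),interpolation=cv2.INTER_CUBIC); cv2.imwrite('pics/c7.png',c)
E
```

```text
[ 0.44196334 -0.16509131  0.25890416] [ 0.01038881  0.29727527 -1.7269174 ] [-0.44  0.67  1.34 -0.26  1.9   1.24]
```

```bash
python3 - <<'E'
from h import *
p,R=cur(); d=np.load('grasp.npz'); Rg=Ro.from_quat(d['R']); print(d['p'])
q,R1=np.array([.39,-.16,.18]),rest(0)[1]
rows,_=plan(p,R,q,R1,8,1); show(rows)
rows,_=plan(q,R1,d['p']+[0,0,.09],Rg,12,1); show(rows)
E
```

```text
[ 0.43034487 -0.35274559  0.01509785]
[[0.0025, -0.0001, 0.0116, 0.0001, 0.1003, -0.0001, 1],
[0.0013, -0.0001, 0.0118, 0.0001, 0.1003, -0.0001, 1],
[0.0001, -0.0001, 0.0118, 0.0001, 0.1003, -0.0001, 1],
[-0.0011, -0.0001, 0.0118, 0.0001, 0.1003, -0.0001, 1],
[-0.0022, -0.0, 0.0116, 0.0001, 0.1003, -0.0001, 1],
[-0.0034, -0.0, 0.0113, 0.0001, 0.1003, -0.0001, 1],
[-0.0045, -0.0, 0.0109, 0.0001, 0.1003, -0.0001, 1],
[-0.0056, -0.0, 0.0104, 0.0001, 0.1003, -0.0001, 1]]
[[0.0049, 0.0157, 0.0062, -0.0001, 0.0001, 0.0417, 1],
[0.0055, 0.0155, 0.0062, -0.0001, 0.0001, 0.0417, 1],
[0.0061, 0.0152, 0.0062, -0.0001, 0.0001, 0.0417, 1],
[0.0068, 0.0149, 0.0062, -0.0001, 0.0001, 0.0417, 1],
[0.0074, 0.0147, 0.0062, -0.0001, 0.0001, 0.0417, 1],
[0.008, 0.0143, 0.0063, -0.0001, 0.0001, 0.0417, 1],
[0.0086, 0.014, 0.0063, -0.0001, 0.0001, 0.0417, 1],
[0.0092, 0.0136, 0.0063, -0.0001, 0.0001, 0.0417, 1],
[0.0097, 0.0132, 0.0063, -0.0001, 0.0001, 0.0417, 1],
[0.0103, 0.0128, 0.0063, -0.0001, 0.0001, 0.0417, 1],
[0.0108, 0.0124, 0.0063, -0.0001, 0.0001, 0.0417, 1],
[0.0113, 0.0119, 0.0063, -0.0001, 0.0001, 0.0417, 1]]
```

Call:
{"name": "apply_moves", "arguments": {"plan": [[0.0025,0,0.0116,0,0.1,0,1],[0.0013,0,0.0118,0,0.1,0,1],[0,0,0.0118,0,0.1,0,1],[-0.0011,0,0.0118,0,0.1,0,1],[-0.0022,0,0.0116,0,0.1,0,1],[-0.0034,0,0.0113,0,0.1,0,1],[-0.0045,0,0.011,0,0.1,0,1],[-0.0056,0,0.0104,0,0.1,0,1]]}}

```text
t: 17.98
tcp_pos: [0.3883, -0.1596, 0.1783]
tool_rot: [0.999, -0.047, -0.002, -0.0]
force: [0.1, -0.5, -2.3]
finger_gap: 0.211
gripper_force: 97.8
```

Call:
{"name": "apply_moves", "arguments": {"plan": [[0.005,0.0157,0.006,0,0,0.042,1],[0.0055,0.0155,0.006,0,0,0.042,1],[0.006,0.0152,0.006,0,0,0.042,1],[0.007,0.015,0.006,0,0,0.042,1],[0.0075,0.0147,0.006,0,0,0.042,1],[0.008,0.0143,0.006,0,0,0.042,1],[0.0086,0.014,0.006,0,0,0.042,1],[0.009,0.0136,0.006,0,0,0.042,1]]}}

```text
t: 18.98
tcp_pos: [0.4161, -0.2898, 0.13]
tool_rot: [0.977, -0.215, -0.003, 0.0]
force: [0.5, 0.8, -2.1]
finger_gap: 0.218
gripper_force: 97.6
```

Call:
{"name": "apply_moves", "arguments": {"plan": [[0.01,0.013,0.006,0,0,0.042,1],[0.01,0.013,0.006,0,0,0.042,1],[0.011,0.0125,0.006,0,0,0.042,1],[0.011,0.012,0.006,0,0,0.042,1],[0,0,0,0,0,0,1]]}}

```text
t: 19.6
tcp_pos: [0.4291, -0.3546, 0.1059]
tool_rot: [0.955, -0.295, -0.003, 0.001]
force: [0.1, -0.3, -1.2]
finger_gap: 0.213
gripper_force: 97.7
```

```bash
python3 - <<'E'
from h import *
p,R=cur(); d=np.load('grasp.npz'); print(p,R.as_matrix().round(3),sense()['force']); print((Ro.from_quat(d['R']).inv()*R).as_rotvec(), R.inv().apply(d['p']-p))
for n in('wrist','top','side'): save(n,n[0]+'8.png')
a=cv2.imread('pics/w8.png'); b=cv2.imread('pics/t8.png')[150:215,260:335]
e=cv2.imread('pics/s8.png')[155:215,300:365]
c=np.zeros((600,800,3),np.uint8); c[:250,:400]=cv2.resize(a,(400,250)); c[:347,400:]=cv2.resize(b,(400,347),interpolation=cv2.INTER_CUBIC); c[250:600,:380]=cv2.resize(e,(380,350),interpolation=cv2.INTER_CUBIC); cv2.imwrite('pics/c8.png',c)
E
```

```text
[ 0.42907724 -0.35464029  0.10587086] [[ 0.825 -0.564 -0.006]
 [-0.565 -0.825  0.   ]
 [-0.005  0.003 -1.   ]] [ 0.10689634 -0.32919161 -1.21824162]
[-0.00254277 -0.00597944  0.00574202] [ 0.00040207 -0.00255945  0.09076466]
```

View pics/c8.png

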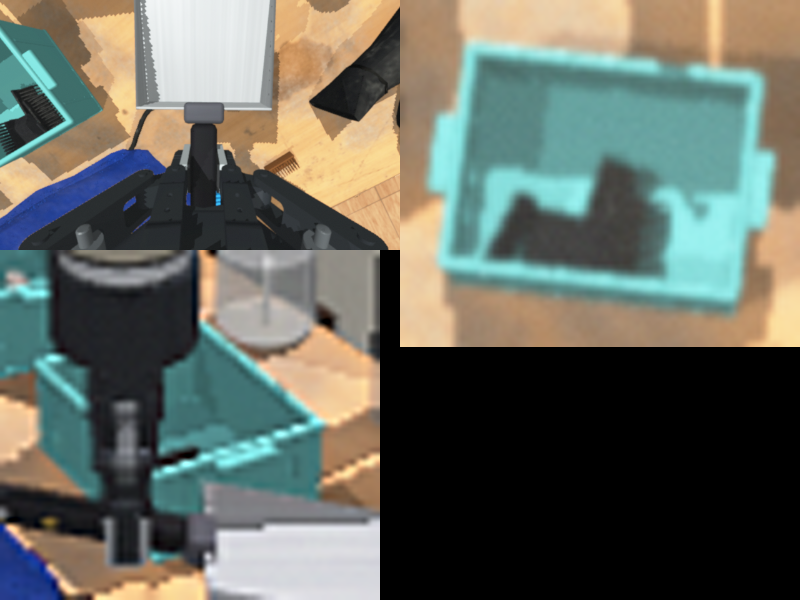

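All three guards now lie in the right tub beside the soaking guard, and the scoop is empty. Setting it down.

Call:
{"name": "apply_moves", "arguments": {"plan": [[0,-0.0025,0.015,0,0.006,-0.006,1],[0,0,0.02,0,0,0,1],[0,0,0.02,0,0,0,1],[0,0,0.015,0,0,0,1],[0,0,0.01,0,0,0,1],[0,0,0.005,0,0,0,1],[0,0,0.002,0,0,0,1],[0,0,0,0,0,0,1]]}}

```text
t: 20.75
tcp_pos: [0.4302, -0.3515, 0.0196]
tool_rot: [0.956, -0.292, 0.0, 0.002]
force: [-0.1, 0.5, -2.0]
finger_gap: 0.214
gripper_force: 97.8
```

Call:
{"name": "apply_moves", "arguments": {"plan": [[0,0,0.0015,0,0,0,1],[0,0,0.001,0,0,0,1],[0,0,0,0,0,0,1]]}}

```text
t: 21.12
tcp_pos: [0.43, -0.3513, 0.0169]
tool_rot: [0.956, -0.292, -0.0, 0.001]
force: [0.1, -0.9, -1.7]
finger_gap: 0.22
gripper_force: 97.8
```

Call:
{"name": "apply_moves", "arguments": {"plan": [[0,0,0.001,0,0,0,1],[0,0,0.0008,0,0,0,1],[0,0,0,0,0,0,1]]}}

```text
t: 21.5
tcp_pos: [0.43, -0.3513, 0.0153]
tool_rot: [0.956, -0.292, 0.0, 0.002]
force: [-0.1, 0.7, 1.3]
finger_gap: 0.212
gripper_force: 98.2
```

Call:
{"name": "apply_moves", "arguments": {"plan": [[0,0,0,0,0,0,0.5],[0,0,0,0,0,0,0],[0,0,0,0,0,0,-0.5],[0,0,0,0,0,0,-1],[0,0,0,0,0,0,-1],[0,0,0,0,0,0,-1]]}}

```text
t: 22.25
tcp_pos: [0.43, -0.3513, 0.0151]
tool_rot: [0.956, -0.292, -0.0, 0.002]
force: [-0.4, 0.6, -0.4]
finger_gap: 1.001
gripper_force: 0.0
```

Call:
{"name": "apply_moves", "arguments": {"plan": [[0,0,-0.01,0,0,0,-1],[0,0,-0.02,0,0,0,-1],[0,0,-0.03,0,0,0,-1],[0,0,-0.03,0,0,0,-1],[0,0,-0.03,0,0,0,-1],[0,0,-0.02,0,0,0,-1],[0,0,0,0,0,0,-1]]}}

```text
t: 23.12
tcp_pos: [0.431, -0.3518, 0.1572]
tool_rot: [0.956, -0.292, 0.002, 0.003]
force: [0.1, 0.6, 0.5]
finger_gap: 1.0
gripper_force: 0.0
```

```bash
python3 - <<'E'
from h import *
p,R=cur(); print(p,sense()['finger_gap'],sense()['t'])
im=save('wrist','w9.png'); a=cv2.imread('pics/w1.png'); b=cv2.imread('pics/w9.png')
# blade mask
for i in(a,b):
    h=cv2.cvtColor(i,cv2.COLOR_BGR2HSV); m=cv2.inRange(h,(0,0,150),(180,50,255)); m[200:]=0
    c=max(cv2.findContours(m,cv2.RETR_EXTERNAL,cv2.CHAIN_APPROX_NONE)[0],key=cv2.contourArea); print(cv2.boundingRect(c),cv2.minAreaRect(c))
E
```

```text
[ 0.43098938 -0.35179632  0.1572277 ] 1.0001025718699106 23.125
(274, 17, 112, 128) ((327.8731384277344, 80.43922424316406), (111.26887512207031, 124.09220886230469), 1.6365771293640137)
(271, 20, 111, 126) ((325.2023010253906, 82.63665008544922), (110.12992095947266, 124.21302795410156), 0.8069294095039368)
```

The scoop is back in its original place, flat and released. Handing in.

```bash
python3 -c "
from station import *
print(sign_off())"
```

```text
the job is handed in; nothing more can be done
None
```

I handed the job in: all three guards are in the right-hand tub with the black guard, and the empty scoop is back flat where it was; the hand-in returned no verdict.

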